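# Scan sweep of painted lacquer vases

### The job

Move the finished necked bottle vase from the scanning mat to the plywood packing tray, standing upright, and stand every straight flower-painted vase that is on the bench upright inside a white ring of the mat, one to a ring, its flowers facing squarely towards the scanner's rail. Only then loosen the clamp knob, sweep the scanner carriage along the whole row up to the stop at the far end of its rail, and turn the clamp tight again so that it stays there. Do not knock over the amber thinner bottle that stands among the work.

Things in the scene. Friction and masses are not known exactly. Their poses are not given: they have to be found in the camera images.
- rig: fixed scanning rig: thin grey felt mat (110 by 330 mm, flat on the table) with three white rings in a row; 130 mm beyond the row an aluminium rail 60 mm wide, 20 high, 470 long, with steel end stops 45 mm high. Origin: middle ring's centre at table height; +x from the rings square to the rail; +y along the rail to the far end of the carriage's travel; z up
- ring0 (a point): centre of a white ring on the mat (100 mm to the rig's -y side), at table height; axes as the rig's. The ring is 84 mm across inside, so a vase's 60 mm foot is inside it if within 12 mm of its centre. A vase here faces the rail when its flower side points along the rig's +x
- ring1 (a point): centre of a white ring on the mat (the middle one), at table height; axes as the rig's. The ring is 84 mm across inside, so a vase's 60 mm foot is inside it if within 12 mm of its centre. A vase here faces the rail when its flower side points along the rig's +x
- ring2 (a point): centre of a white ring on the mat (100 mm to the rig's +y side), at table height; axes as the rig's. The ring is 84 mm across inside, so a vase's 60 mm foot is inside it if within 12 mm of its centre. A vase here faces the rail when its flower side points along the rig's +x
- carriage (a joint): position (m) of the scanner carriage along the rail, grows towards the rig's +y: 0 at the near stop, 0.26 at the far stop. Starts at 0 to 0.04. Loose, it slides with about 2 N of friction; with the clamp tight a brake shoe holds it against 15 N or more
- head (a point): 20 mm under the top centre of the upright scanner head on the carriage: a grey box 50 mm (rig x) by 30 mm (rig y, along the rail) by 80 mm tall, top 135 mm above the table, with a black lens towards the rings. Can be gripped from above across its 30 mm, or pushed, to slide the carriage
- clamp (a joint): angle (rad) of the clamp knob on the carriage, grows clockwise seen from above. 0: fully loose, its bar lies across the rail (along the rig's x); 1.57: end stop, fully tight, bar along the rail. Loose below 0.5, the brake shoe bites from about 0.8, tight above 1.25. Starts tight, stays where it is left (turns with about 0.15 N m)
- clamp_grip (a point): on the vertical axis of the clamp knob at the height to grip its bar, 80 mm above the table. The bar is black, 46 mm long, 14 mm thick, its top 12 mm above this point; on a disc 40 mm across. The carriage's top lies 55 mm above the table. The knob is 70 mm from the scanner head's centre, on the rig's -y side of it
- vase_a: straight cylindrical black lacquer vase, closed flat lid, 60 mm across, 90 mm tall, 0.2 kg with a weighted foot, standing on the table; origin at the centre of its underside, z up. White flowers are painted on one side only, on its own +x side; a short white stripe on the lid, from near the centre to the rim, points to that side. None if this vase is absent
- vase_b: straight cylindrical black lacquer vase, closed flat lid, 60 mm across, 90 mm tall, 0.2 kg with a weighted foot, standing on the table; origin at the centre of its underside, z up. White flowers are painted on one side only, on its own +x side; a short white stripe on the lid, from near the centre to the rim, points to that side. None if this vase is absent
- vase_c: straight cylindrical black lacquer vase, closed flat lid, 60 mm across, 90 mm tall, 0.2 kg with a weighted foot, standing on the table; origin at the centre of its underside, z up. White flowers are painted on one side only, on its own +x side; a short white stripe on the lid, from near the centre to the rim, points to that side. None if this vase is absent
- vase_a_aim (a point): imaginary point 100 mm straight out from vase_a's axis on its flower side, 50 mm up. None if absent
- vase_b_aim (a point): imaginary point 100 mm straight out from vase_b's axis on its flower side, 50 mm up. None if absent
- vase_c_aim (a point): imaginary point 100 mm straight out from vase_c's axis on its flower side, 50 mm up. None if absent
- bottle_vase: the finished vase: black bottle vase with a narrow neck, 135 mm tall, 0.2 kg; body 58 mm across up to about 62 mm high, straight round neck 28 mm across from 82 mm to the top. At the start it stands somewhere on the mat's row of rings. Origin at the centre of its underside, z up
- tray: fixed square plywood packing tray, 130 mm outside, walls 6 mm thick and 35 mm high, floor 6 mm thick, empty. Origin at the centre of its underside on the table
- thinner: bystander: amber glass bottle 50 mm across, 110 mm tall, no flowers, standing in one of the places where the vases stand. Origin under its centre
Mind the look-alikes: they are no part of the job. What is shaped like the vase_b but pink is not meant. Leave any green look-alike of the vase_c alone.

How it is judged:
By the outcome, as a careful person would: the job done as asked, in the order asked, and still so for the second after the job is handed in, with the robot touching nothing.
Of vase_a, vase_b, vase_c only 2 to 3 are there at a start; the rules pass over those that are not, and their reading is None.
At some moment in a run one of vase_a, vase_b, vase_c may be knocked a few centimetres aside while the robot is not near it.
It also fails if it takes over 210 s, if anything falls off the work surface, if the arm or the gripper's body presses on something with over 40 N, if the wrist force passes 120 N, or if a joint passes its speed limit or range.

### The arm

A 6-joint arm with a two-finger parallel gripper is mounted at the origin on the work surface. World frame = base frame: x ahead of the robot, y to its left, z up, the work surface at z = 0. Lengths are in m, angles in rad, forces in N, time in s.
With the tool pointing down it reaches from about 0.325 to 0.9 m from the base axis. Payload 3.5 kg.
Tool frame: the origin (TCP) lies midway between the tips of the shut fingers; the grasp point (between the pads) lies arm.grip_depth behind it (arm.grip_depth is the distance from the TCP to the grasp point, in m); z points along the fingers, y is the line along which they close (so a half turn about z gives the same grasp; the last joint's range is limited). The gripper opens to 85 mm and grips with 20 to 120 N. Pads are 22 mm wide; open, the fingers measure 114 mm over their backs; the gripper's body (76 mm by 85 mm) begins 54 mm behind the grasp point. The pads swing forward as they close: fully open they stand 13 mm farther back than shut.
Start: joints at [-1.376, 0.276, -0.026, 1.268, 0, 1.467], TCP at [0.183, -0.597, 0.231] pointing down, gripper open.
Joint ranges: [-3.12, 3.12], [-0.85, 1.88], [-1.08, 1.24], [-1.95, 2.15], [-1.57, 1.53], [-3.14, 3.14]. Speed limits (rad/s): [2.57, 2.57, 3.14, 3.14, 3.14, 3.14].

### API

Orientations are given as a rotation vector (axis times angle).
In Python, from plant import arm gives the robot as it stands. Calls block until the motion is done:
- arm.move_ptp(position, orientation): joint-space move of the TCP to a pose.
- arm.move_straight(position, v=0.15, rotation=None): straight line of the TCP; rotation=None keeps the orientation; v is the mean speed in m/s.
- arm.move_joints(angles): joint-space move.
- arm.move_gripper(opening, effort=None): opening from 0.0 (shut) to 1.0 (fully open); effort is the grip in N (None keeps the last); returns when the fingers have stopped.
- arm.hold(seconds).
- arm.ik(position, orientation): joint angles nearest the present ones, or None.
- arm.snapshot(name): name is "scene" or "top" or "wrist"; returns a dict with "image" (384x512x3 uint8, blue, green, red), "K" (3x3 intrinsics, pixels), "world_from_camera" (4x4, takes a point from camera to world coordinates); the wrist camera has in their place "T_tool_cam" (4x4, takes a point from camera to tool coordinates, whose origin is the TCP and whose axes are the flange's). Camera axes: x right, y down, z forward; pixel columns grow to the right and rows downward; lengths in m; the calibration is good to about 2 mm. A picture is of the moment at which its call begins: read the wrist's pose just before it. There is no depth.
A pose or a line that the arm cannot do raises arm.MotionError and nothing moves.
- arm.finish_job(): hands the job in; it is judged then, once.
Trained networks look in a picture, given as the dict that the camera call returned (one of the last four; its "shot" number tells which), for a name from the list of things; names that differ only in an ending like _2 or _b are one class to them, and where a whole thing is asked for, a point or a joint stands for the part that bears it (a point fixed in the world has none). Each returns a list of dicts, best first, with "p" (0 to 1); they miss things now and then, are a little off and sometimes report something else, mostly with a low value. They report only what shows in the picture. A call takes as long as a camera call. They do not tell look-alikes from the thing itself.
- arm.boxes_of(picture, label): "xy" ([column, row] in pixels, amid what is visible of it).
- arm.spot_point(picture, label): "xy" ([column, row] in pixels: a listed point, or the origin of a listed thing).
Readings, each from a call of its own:
- arm.read_time_s(): time.
- arm.read_joint_positions(): joint angles.
- arm.read_qvel(): joint speeds.
- arm.read_joint_torque(): joint torques, N m.
- arm.read_eef_pos(): TCP position.
- arm.read_orientation(): TCP orientation.
- arm.read_wrist_force(): force on the tool from outside, world axes, zero at the start.
- arm.read_wrist_torque(): the same for the moment, N m.
- arm.read_width(): opening from 0.0 (shut) to 1.0 (fully open).
- arm.read_finger_force(): force on a finger pad.
Only numpy, scipy, OpenCV 4.12 (cv2) and the standard library are available. Lean on these libraries where they do the work, as an engineer would, in place of code of your own. Each camera call takes 0.05 s, during which the arm holds its last target. There are 200 camera calls.

## Working session

There is one attempt and no reset: what is moved stays moved. The work goes in short steps, each a Python script; the robot and the scene stay as the last script left them, time stands still between calls to the robot, and variables do not carry over. Pictures are saved under pics/ and viewed, at most 14 in all, crops included, and the job is handed in when it is done.

```bash
ls; mkdir -p pics
python3 - <<'E'
from plant import arm
import cv2,numpy as np
np.set_printoptions(precision=4,suppress=True)
for n in("scene","top"):
    s=arm.snapshot(n); cv2.imwrite(f"pics/{n}0.png",s["image"]); print(n,s["K"],s["world_from_camera"])
    for l in ["ring0","ring1","ring2","vase_a","vase_a_aim","bottle_vase","tray","thinner","head","clamp_grip"]:
        print(l,[(np.round(d["xy"]).tolist(),round(d["p"],2)) for d in arm.spot_point(s,l)][:5])
print(arm.grip_depth, arm.read_orientation(),arm.snapshot("wrist")["T_tool_cam"])
E
```

```text
pics
scene [[395.218   0.    263.047]
 [  0.    395.218 193.266]
 [  0.      0.      1.   ]] [[-0.8009  0.3461 -0.4886  1.1688]
 [ 0.5984  0.4345 -0.6731  0.8428]
 [-0.0207 -0.8315 -0.5551  0.8312]
 [ 0.      0.      0.      1.    ]]
ring0 [([268.0, 212.0], 0.89), ([285.0, 221.0], 0.75), ([300.0, 244.0], 0.75)]
ring1 [([268.0, 212.0], 0.89), ([285.0, 221.0], 0.75), ([300.0, 244.0], 0.75)]
ring2 [([268.0, 212.0], 0.89), ([285.0, 221.0], 0.75), ([300.0, 244.0], 0.75)]
vase_a [([180.0, 196.0], 0.86), ([232.0, 174.0], 0.82), ([248.0, 163.0], 0.82), ([206.0, 186.0], 0.73)]
vase_a_aim [([251.0, 186.0], 0.31)]
bottle_vase [([269.0, 205.0], 0.81)]
tray [([374.0, 269.0], 0.81)]
thinner [([250.0, 185.0], 0.56)]
head [([228.0, 190.0], 0.79)]
clamp_grip [([224.0, 191.0], 0.62)]
top [[351.2582   0.     253.6701]
 [  0.     351.2582 193.2392]
 [  0.       0.       1.    ]] [[ 0.003  -0.9944  0.1052  0.3924]
 [-1.     -0.0039 -0.0083 -0.0296]
 [ 0.0087 -0.1052 -0.9944  0.9943]
 [ 0.      0.      0.      1.    ]]
ring0 [([230.0, 194.0], 0.85), ([268.0, 199.0], 0.79), ([191.0, 188.0], 0.7)]
ring1 [([230.0, 194.0], 0.85), ([268.0, 199.0], 0.79), ([191.0, 188.0], 0.7)]
ring2 [([230.0, 194.0], 0.85), ([268.0, 199.0], 0.79), ([191.0, 188.0], 0.7)]
vase_a [([361.0, 167.0], 0.92), ([373.0, 211.0], 0.68), ([384.0, 254.0], 0.68), ([362.0, 133.0], 0.56), ([302.0, 148.0], 0.41)]
vase_a_aim []
bottle_vase [([261.0, 196.0], 0.87)]
tray [([112.0, 219.0], 0.84), ([363.0, 165.0], 0.16)]
thinner [([331.0, 212.0], 0.9)]
head [([278.0, 144.0], 0.64)]
clamp_grip [([303.0, 148.0], 0.7)]
0.0187 [-3.1068 -0.466  -0.    ] [[ 0.0005 -0.9606 -0.2779  0.0705]
 [ 1.      0.0008 -0.0011  0.001 ]
 [ 0.0012 -0.2779  0.9606 -0.1434]
 [ 0.      0.      0.      1.    ]]
```

Run:
```python
import cv2
for n,(x0,x1,y0,y1) in {"scene0":(130,430,130,330),"top0":(70,430,80,300)}.items():
    i=cv2.imread(f"pics/{n}.png")[y0:y1,x0:x1]; f=800/(x1-x0) if n=="scene0" else 800/(x1-x0)
    cv2.imwrite(f"pics/{n}c.png",cv2.resize(i,None,fx=f,fy=f,interpolation=cv2.INTER_CUBIC))
```

```text
(no output)
```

View pics/scene0c.png

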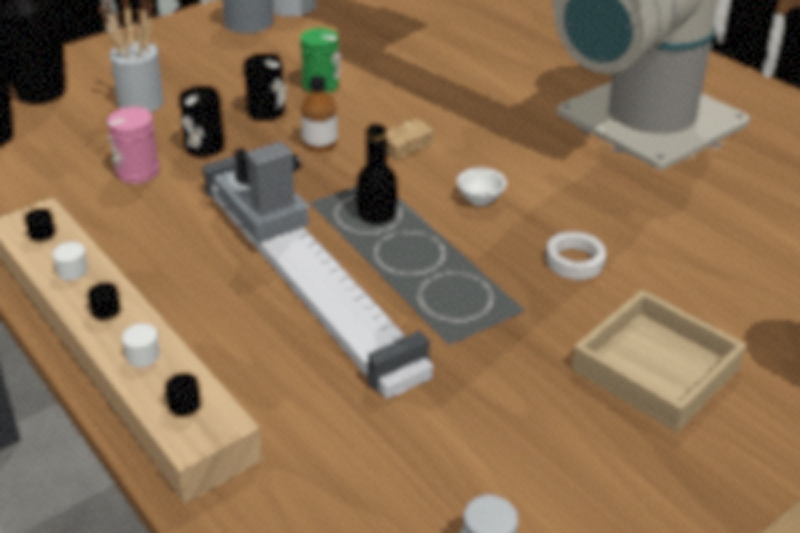

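View pics/top0c.png

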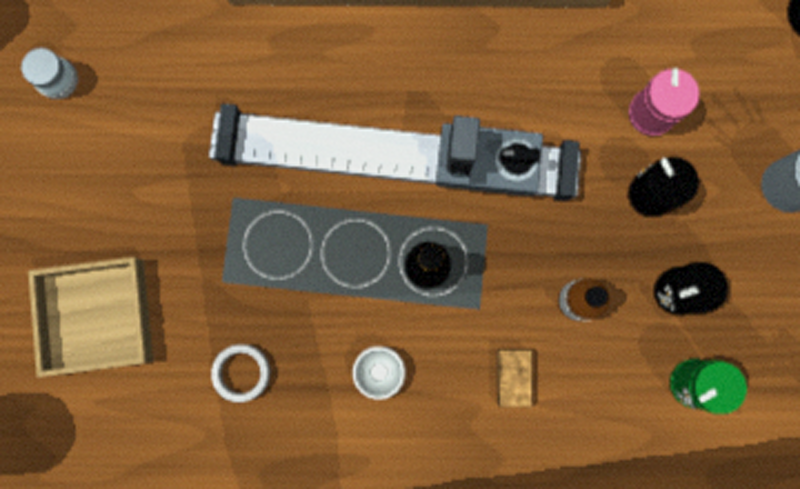

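Scene view: black vases stand near crop (202,120) and (265,85), with the pink and green look-alikes, the thinner between them, and the bottle vase in ring0. The top view agrees: vases near crop (665,185) and (692,288), knob bar along the rail at (518,157), tray at (90,318).

```bash
cat > h.py <<'E'
from plant import arm
import cv2,numpy as np
from scipy.spatial.transform import Rotation as Ro
np.set_printoptions(precision=4,suppress=True)
def rv(psi): # tool down, tool x at yaw psi
    return Ro.from_matrix(np.array([[np.cos(psi),np.sin(psi),0],[np.sin(psi),-np.cos(psi),0],[0,0,-1.]])).as_rotvec()
def shot(n):
    if n=="wrist":
        T=np.eye(4);T[:3,:3]=Ro.from_rotvec(arm.read_orientation()).as_matrix();T[:3,3]=arm.read_eef_pos()
        s=arm.snapshot(n);s["W"]=T@s["T_tool_cam"]
    else: s=arm.snapshot(n);s["W"]=s["world_from_camera"]
    return s
def bp(s,xy,z):
    W=np.asarray(s["W"]);d=W[:3,:3]@np.linalg.solve(s["K"],[xy[0],xy[1],1.]);o=W[:3,3]
    return o+d*(z-o[2])/d[2]
def pj(s,p):
    W=np.linalg.inv(s["W"]);c=s["K"]@(W[:3,:3]@np.asarray(p)+W[:3,3]);return c[:2]/c[2]
def spots(s,l,z=0,pmin=.3):
    return [(bp(s,d["xy"],z),round(d["p"],2),np.round(d["xy"])) for d in arm.spot_point(s,l) if d["p"]>pmin]
def yaw_options(p,z,psi): # feasible tool yaws, equivalent mod pi, least wrist travel first
    o=[]
    for k in(-2,-1,0,1,2):
        q=arm.ik([p[0],p[1],z],rv(psi+k*np.pi))
        if q is not None:o.append((round(psi+k*np.pi,3),np.round(q,2)))
    return o
E
python3 - <<'E'
from h import *
for n in("scene","top"):
    s=shot(n)
    cv2.imwrite(f"pics/{n}1.png",s["image"])
    for l,z in [("ring0",0),("vase_a",0),("bottle_vase",0),("tray",0),("thinner",0),("head",.115),("clamp_grip",.08)]:
        print(n,l,*[(p[:2],c,xy) for p,c,xy in spots(s,l,z)])
    print(n,"vase box",[(np.round(d["xy"]),round(d["p"],2)) for d in arm.boxes_of(s,"vase_a")])
arm.move_ptp([.45,-.28,.33],rv(0))
for i,(x,y) in enumerate([(.38,-.36),(.46,-.33)]):
    arm.move_ptp([x,y,.33],rv(0)); s=shot("wrist"); cv2.imwrite(f"pics/w{i}.png",s["image"]); np.save(f"pics/w{i}W.npy",s["W"])
    for l,z in [("vase_a",0),("vase_a_aim",.05),("thinner",0)]: print(i,l,*[(p[:2],c,xy) for p,c,xy in spots(s,l,z,.1)])
print(s["K"])
E
python3 -c "
import cv2,numpy as np
a=cv2.imread('pics/w0.png');b=cv2.imread('pics/w1.png')
cv2.imwrite('pics/w01.png',cv2.resize(np.hstack([a,b]),(800,300),interpolation=3))"
```

```text
scene ring0 (array([ 0.4886, -0.0758]), 0.95, array([266., 209.])) (array([0.4891, 0.0282]), 0.89, array([285., 223.])) (array([0.5151, 0.1354]), 0.78, array([300., 243.]))
scene vase_a (array([ 0.5744, -0.339 ]), 0.75, array([208., 186.])) (array([ 0.459 , -0.3481]), 0.75, array([232., 176.])) (array([ 0.3535, -0.3815]), 0.63, array([248., 164.])) (array([ 0.6905, -0.3397]), 0.59, array([182., 196.]))
scene bottle_vase (array([ 0.4719, -0.0735]), 0.71, array([271., 208.]))
scene tray (array([0.429 , 0.3592]), 0.87, array([373., 271.]))
scene thinner (array([0.4863, 0.0276]), 0.75, array([285., 223.])) (array([ 0.4461, -0.2255]), 0.6, array([252., 187.]))
scene head (array([ 0.6141, -0.1017]), 0.83, array([231., 191.]))
scene clamp_grip (array([ 0.6156, -0.1555]), 0.44, array([223., 193.]))
scene vase box [(array([180., 186.]), 0.88), (array([230., 163.]), 0.84), (array([249., 153.]), 0.73), (array([207., 175.]), 0.57)]
top ring0 (array([0.5024, 0.1387]), 0.93, array([192., 191.])) (array([ 0.4886, -0.0716]), 0.88, array([266., 196.])) (array([0.494 , 0.0254]), 0.66, array([231., 194
[... 702 characters left out ...]
y([366., 163.]), 0.64), (array([392., 255.]), 0.61)]
0 vase_a (array([ 0.5743, -0.3503]), 0.75, array([246.,  14.])) (array([ 0.3387, -0.4006]), 0.73, array([279., 177.])) (array([ 0.4506, -0.3777]), 0.72, array([265., 106.]))
0 vase_a_aim
0 thinner (array([ 0.4364, -0.2484]), 0.65, array([181., 116.]))
1 vase_a (array([ 0.4488, -0.3791]), 0.96, array([286., 160.])) (array([ 0.572 , -0.3477]), 0.89, array([268.,  78.])) (array([ 0.3389, -0.3998]), 0.79, array([296., 224.])) (array([ 0.6389, -0.0262]), 0.36, array([42., 27.]))
1 vase_a_aim
1 thinner (array([ 0.431 , -0.2491]), 0.92, array([205., 171.]))
[[298.6034   0.     254.7582]
 [  0.     298.6034 192.8646]
 [  0.       0.       1.    ]]
```

View pics/w01.png

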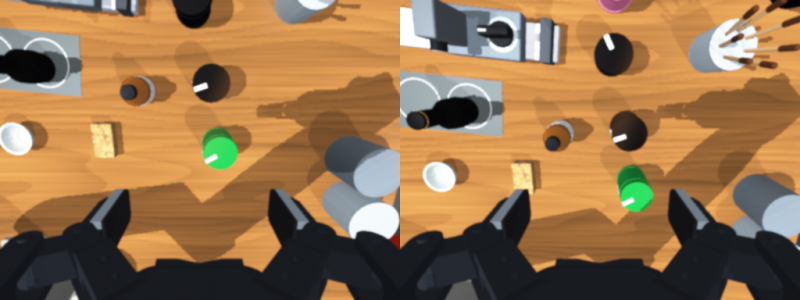

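View pics/top1.png

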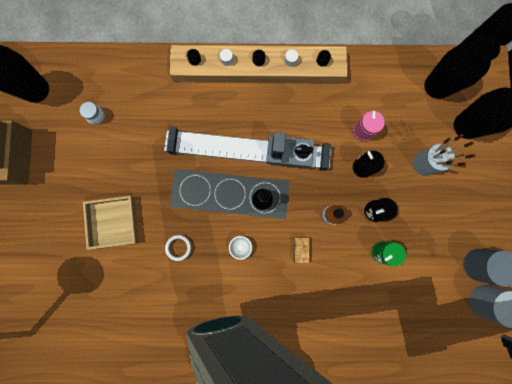

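The wrist pictures show the two black vases: right half lids near (613,52) and (628,130), white lid stripes visible. The thinner is at (558,135) and green at (635,190). The top view confirms that only two black vases are on the bench. Next I refine the stripes and the rings on rectified views.

```bash
cat >> h.py <<'E'
def ortho(s,c,h,z,mm=1.0): # rectified view of plane z around c, half size h (m): row down=-x, col right=-y
    n=int(2*h*1000/mm); P=[(c[0]+h,c[1]+h),(c[0]+h,c[1]-h),(c[0]-h,c[1]-h),(c[0]-h,c[1]+h)]
    src=np.float32([pj(s,[*p,z]) for p in P]);dst=np.float32([(0,0),(n,0),(n,n),(0,n)])
    return cv2.warpPerspective(s["image"],cv2.getPerspectiveTransform(src,dst),(n,n),flags=cv2.INTER_CUBIC)
def o2w(c,h,px,mm=1.0): return np.array([c[0]+h-px[1]*mm/1000,c[1]+h-px[0]*mm/1000])
def lid(s,c,zl=.09): # stripe yaw and lid centre near c, from the white stripe
    o=ortho(s,c,.06,zl,.5);g=cv2.cvtColor(o,cv2.COLOR_BGR2GRAY)
    dark=cv2.morphologyEx((g<75).astype(np.uint8),cv2.MORPH_OPEN,np.ones((5,5)))
    yy,xx=np.mgrid[:240,:240];m=((g>150)&(o.min(2)>.7*o.max(2))&(np.hypot(xx-120,yy-120)<80)).astype(np.uint8)
    n,lab,st,ce=cv2.connectedComponentsWithStats(m)
    out=[]
    for i in range(1,n):
        if st[i,4]<30:continue
        p=np.argwhere(lab==i)[:,::-1];(cx,cy),(w,h_),a=cv2.minAreaRect(p.astype(np.float32))
        w0=[o2w(c,.06,q,.5) for q in p];w0=np.array(w0);mu=w0.mean(0);u=np.linalg.svd(w0-mu)[2][0] if len(w0)>2 else None
        out.append((st[i,4],mu,u,max(w,h_)/2,min(w,h_)/2))
    return o,out
E
python3 - <<'E'
from h import *
arm.move_ptp([.47,-.33,.33],rv(0)); s=shot("wrist"); ims=[]
for c in [(.573,-.349),(.449,-.379)]:
    o,r=lid(s,c); print(c,*r,sep="\n "); ims.append(o)
print([ (p[:2],c) for p,c,_ in spots(s,"thinner")])
arm.move_ptp([.45,.03,.36],rv(0)); s=shot("wrist")
c=(.495,.03);o=ortho(s,c,.2,0);hsv=cv2.cvtColor(o,cv2.COLOR_BGR2HSV)
m=(hsv[...,1]<70)&(hsv[...,2]<140)&(hsv[...,2]>40)
g=cv2.cvtColor(o,cv2.COLOR_BGR2GRAY)
k=cv2.HoughCircles(cv2.GaussianBlur(g,(5,5),0),cv2.HOUGH_GRADIENT,1,70,param1=80,param2=15,minRadius=39,maxRadius=47)
print([(o2w(c,.2,q[:2]),q[2]) for q in (k[0] if k is not None else [])])
print("rings",[(p[:2],q) for p,q,_ in spots(s,"ring0")]); print("bottle",[(p[:2],q) for p,q,_ in spots(s,"bottle_vase")],"head",[(p[:2],q) for p,q,_ in spots(s,"head",.115)],"clamp",[(p[:2],q) for p,q,_ in spots(s,"clamp_grip",.08)])
cv2.imwrite("pics/o1.png",np.hstack([cv2.resize(o,(480,480))]+[np.vstack([cv2.resize(i,(240,240)) for i in ims])]))
E
```

```text
(0.573, -0.349)
 (np.int32(852), array([ 0.5919, -0.3428]), array([-0.8904, -0.4552]), 23.478713989257812, 9.391485214233398)
(0.449, -0.379)
 (np.int32(66), array([ 0.4558, -0.3484]), array([-0.987, -0.161]), 7.0, 3.0)
 (np.int32(888), array([ 0.4432, -0.3634]), array([-0.3171,  0.9484]), 23.715517044067383, 9.922354698181152)
[(array([ 0.4319, -0.2538]), 0.74), (array([ 0.6332, -0.0287]), 0.54)]
[(array([0.4965, 0.0285], dtype=float32), np.float32(45.2)), (array([ 0.4855, -0.0715], dtype=float32), np.float32(46.4)), (array([0.5065, 0.1305], dtype=float32), np.float32(40.8)), (array([ 0.3375, -0.0105], dtype=float32), np.float32(40.5)), (array([0.3365, 0.1725], dtype=float32), np.float32(40.1))]
rings [(array([0.4975, 0.0353]), 0.75), (array([0.5112, 0.1336]), 0.72), (array([ 0.4897, -0.0698]), 0.62)]
bottle [(array([ 0.4805, -0.0591]), 0.62), (array([ 0.5766, -0.3502]), 0.51)] head [(array([ 0.6132, -0.0988]), 0.56)] clamp [(array([ 0.6091, -0.1695]), 0.56)]
```

View pics/o1.png

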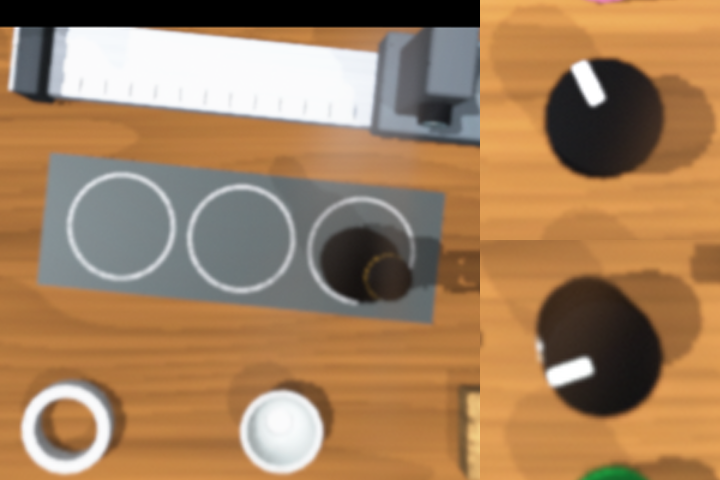

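Ring centres come out as ring0 (.486,-.071), ring1 (.497,.029) and ring2 (.507,.129), which puts the rig yaw at about -0.103 rad. The stripes are clear on both lids, at (590,83) and (570,371). I start with the bottle.

Run:
```python
from h import *
G=arm.grip_depth; b=np.array([.480,-.060])
for n,p,z,psi in [("A",(.5755,-.35),.04,.29),("A'",(.507,.129),.04,-.29),("B",(.4486,-.3795),.04,1.),("B'",(.486,-.071),.04,-1.),("bot",b,.09,0)]: print(n,yaw_options(p,z,psi))
arm.move_ptp([.37,.34,.34],rv(0)); s=shot("wrist"); cv2.imwrite("pics/tray.png",ortho(s,(.42,.355),.12,.035))
t=[bp(s,d["xy"],.02)[:2] for d in arm.boxes_of(s,"tray")[:1]]; print("tray",[(p[:2],q) for p,q,_ in spots(s,"tray")],t)
arm.move_ptp([b[0]-.03,b[1],.30],rv(0)); s=shot("wrist"); o=ortho(s,b,.06,.135,.5); cv2.imwrite("pics/neck.png",o)
print("bottle",[(p[:2],q) for p,q,_ in spots(s,"bottle_vase")],"head",[(p[:2],q) for p,q,_ in spots(s,"head",.115)],"clamp",[(p[:2],q) for p,q,_ in spots(s,"clamp_grip",.08)])
cv2.imwrite("pics/tn.png",np.hstack([cv2.imread("pics/tray.png"),o]))
```

```text
A [(-5.993, array([-0.64,  0.51, -0.12,  0.94,  0.  ,  2.21])), (-2.852, array([-0.64,  0.51, -0.12,  0.94,  0.  , -0.93])), (0.29, array([-0.64,  0.51, -0.12,  0.94,  0.  ,  2.21])), (3.432, array([-0.64,  0.51, -0.12,  0.94,  0.  , -0.93])), (6.573, array([-0.64,  0.51, -0.12,  0.94,  0.  ,  2.21]))]
A' [(-6.573, array([ 0.13,  0.28, -0.47,  0.82,  0.  , -2.73])), (-3.432, array([ 0.13,  0.28, -0.47,  0.82,  0.  ,  0.42])), (-0.29, array([ 0.13,  0.28, -0.47,  0.82,  0.  , -2.73])), (2.852, array([ 0.13,  0.28, -0.47,  0.82,  0.  ,  0.42])), (5.993, array([ 0.13,  0.28, -0.47,  0.82,  0.  , -2.73]))]
B [(-5.283, array([-0.81,  0.38, -0.33,  0.87,  0.  ,  1.33])), (-2.142, array([-0.81,  0.38, -0.33,  0.87, -0.  , -1.81])), (1.0, array([-0.81,  0.38, -0.33,  0.87,  0.  ,  1.33])), (4.142, array([-0.81,  0.38, -0.33,  0.87, -0.  , -1.81])), (7.283, array([-0.81,  0.38, -0.33,  0.87,  0.  ,  1.33]))]
B' [(-7.283, array([-0.28,  0.23, -0.54,  0.8 , -0.  , -2.42])), (-4.142, array([-0.28,  0.23, -0.54,  0.8 ,  0.  ,  0.72])), (-1.0, array([-0.28,  0.23, -0.54,  0.8 , -0.  , -2.42])), (2.142, array([-0.28,  0.23, -0.54,  0.8 ,  0.  ,  0.72])), (5.283, array([-0.28,  0.23, -0.54,  0.8 ,  0.  , -2.42]))]
bot [(-6.283, array([-0.26,  0.15, -0.51,  0.91,  0.  ,  2.88])), (-3.142, array([-0.26,  0.15, -0.51,  0.91,  0.  , -0.26])), (0.0, array([-0.26,  0.15, -0.51,  0.91,  0.  ,  2.88])), (3.142, array([-0.26,  0.15, -0.51,  0.91,  0.  , -0.26])), (6.283, array([-0.26,  0.15, -0.51,  0.91,  0.  ,  2.88]))]
tray [(array([0.4164, 0.3527]), 0.63)] [array([0.5009, 0.0853])]
bottle [(array([ 0.48  , -0.0592]), 0.67)] head [(array([ 0.6125, -0.1025]), 0.83)] clamp [(array([ 0.6077, -0.1667]), 0.91), (array([0.5031, 0.011 ]), 0.49)]
```

View pics/tn.png

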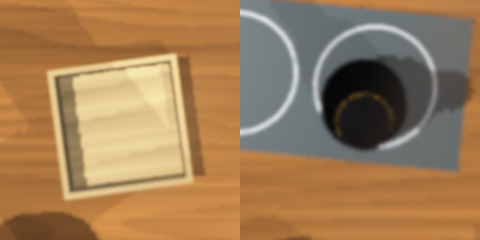

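The tray's centre is at ortho px (120,126), i.e. (.414,.355). The neck is at (124,121), i.e. (.4797,-.061).

Run:
```python
from h import *
b=(.4797,-.061);t=(.414,.355);G=arm.grip_depth
R=rv(np.pi)
arm.move_gripper(1.0,35); arm.move_ptp([*b,.22],R); arm.move_straight([*b,.11-G],.1); arm.move_gripper(0.0,35)
print("w",arm.read_width(),arm.read_finger_force())
arm.move_straight([*b,.25],.15); print(arm.read_width(),arm.read_wrist_force())
arm.move_ptp([*t,.25],R); arm.move_straight([*t,.14],.15); arm.move_straight([*t,.11-G+.0075],.05)
print(arm.read_wrist_force()); arm.move_gripper(1.0); arm.move_straight([*t,.25],.15)
print("eef",arm.read_eef_pos(),arm.read_time_s())
arm.move_ptp([.47,-.33,.33],rv(0)); s=shot("wrist"); ims=[]
for c in [(.5755,-.350),(.4486,-.3795)]:
    o,r=lid(s,c); ims.append(o)
    for q in r: print(c,q, np.arctan2(*(q[1]-c)[::-1]))
top=shot("top"); cv2.imwrite("pics/top2.png",top["image"])
cv2.imwrite("pics/chk.png",np.hstack([cv2.resize(top["image"],(640,480)),np.vstack([cv2.resize(i,(160,160)) for i in ims]+[np.zeros((160,160,3),np.uint8)])]))
```

```text
w 0.31817932628587353 34.432634711265564
0.3176869276450219 [ 0.4575 -0.1144 -1.5237]
[-0.1853 -0.2264 -1.8952]
eef [0.4133 0.3545 0.2488] 27.5333
(0.5755, -0.35) (np.int32(258), array([ 0.5616, -0.3147]), array([-0.9208, -0.39  ]), 21.466251373291016, 3.8013157844543457) 1.944922917872498
(0.4486, -0.3795) (np.int32(67), array([ 0.4561, -0.3483]), array([-0.9714, -0.2376]), 7.273237705230713, 2.8460497856140137) 1.334835568231829
(0.4486, -0.3795) (np.int32(878), array([ 0.4432, -0.3634]), array([ 0.3163, -0.9486]), 23.71708106994629, 9.644946098327637) 1.8970207922262283
```

View pics/chk.png

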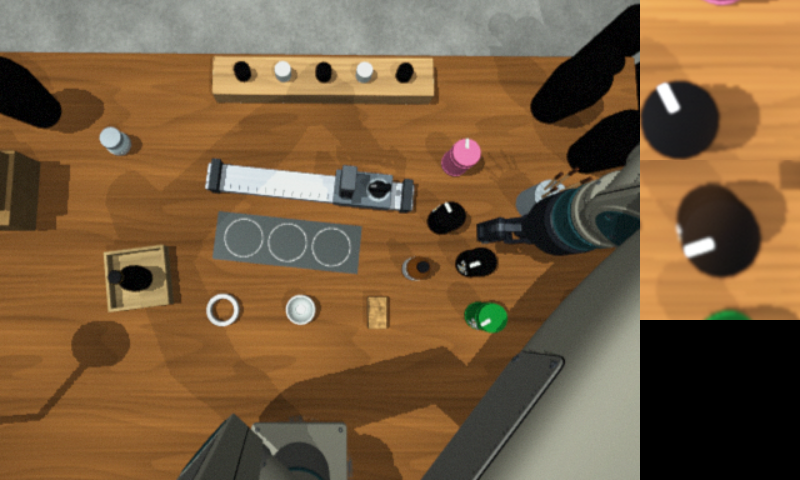

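Top view: the bottle stands in the tray (about (130,278)). Vase A was knocked and its lid is now near (.546,-.320). I remeasure and pick it in one script.

```bash
cat >> h.py <<'E'
RIG=-.103
RING=[(.486,-.0708),(.4967,.0292),(.5067,.1292)]
def find(c,zl=.09):
    "look from above at a lid near c: centre, flower yaw"
    for _ in range(2):
        arm.move_ptp([c[0]-.02,c[1]+.02,.30],rv(0)); s=shot("wrist")
        o,r=lid(s,c,zl); cand=[q for q in r if 18<q[3]<28 and 7<q[4]<13]
        q=max(cand,key=lambda q:q[0]); u=q[2] if q[2]@(q[1]-c)>0 else -q[2]
        c=q[1]-.0169*u
    return c,np.arctan2(u[1],u[0]),o,s
def pickplace(c,f,ring,psi0):
    d=(RIG-f+np.pi)%(2*np.pi)-np.pi; p=RING[ring]; z=.041
    arm.move_gripper(1.0,30); arm.move_ptp([*c,.2],rv(psi0)); arm.move_straight([*c,z],.1); arm.move_gripper(0.0,30)
    print("grip",arm.read_width(),arm.read_finger_force())
    arm.move_straight([*c,.22],.15); arm.move_ptp([*p,.22],rv(psi0+d)); arm.move_straight([*p,.08],.15); arm.move_straight([*p,z+.003],.04)
    print(arm.read_width(),arm.read_wrist_force()); arm.move_gripper(1.0); arm.move_straight([*p,.2],.15)
E
python3 - <<'E'
from h import *
c,f,o,s=find(np.array([.5455,-.32])); print(c,f,[(p[:2],q) for p,q,_ in spots(s,"vase_a")],[(p[:2],q) for p,q,_ in spots(s,"thinner")])
cv2.imwrite("pics/Apre.png",o)
assert np.hypot(*(c-[.5455,-.32]))<.012
pickplace(c,f,2,.29)
c,f,o,s=find(np.array(RING[2])); print("A placed",c-RING[2],f-RIG); cv2.imwrite("pics/Apost.png",np.hstack([o,ortho(s,RING[2],.06,0,.5)]))
print(arm.read_time_s())
E
```

```text
Traceback (most recent call last):
  File "h.py", line 50, in find
    q=max(cand,key=lambda q:q[0]); u=q[2] if q[2]@(q[1]-c)>0 else -q[2]
ValueError: max() iterable argument is empty
```

Run:
```python
from h import *
s=shot("wrist"); c=np.array([.5455,-.32]); o,r=lid(s,c); print(arm.read_eef_pos(),*r,sep="\n"); cv2.imwrite("pics/d.png",np.hstack([cv2.resize(o,(384,384)),s["image"]])[:,:800])
```

```text
[ 0.5272 -0.2992  0.3007]
(np.int32(208), array([ 0.5756, -0.305 ]), array([-0.3812,  0.9245]), 18.181913375854492, 3.9872615337371826)
(np.int32(849), array([ 0.5622, -0.3112]), array([-0.8915, -0.453 ]), 23.50905418395996, 9.354302406311035)
(np.int32(58), array([ 0.5677, -0.2947]), array([-0.7117,  0.7024]), 6.3000006675720215, 2.799999952316284)
```

View pics/d.png

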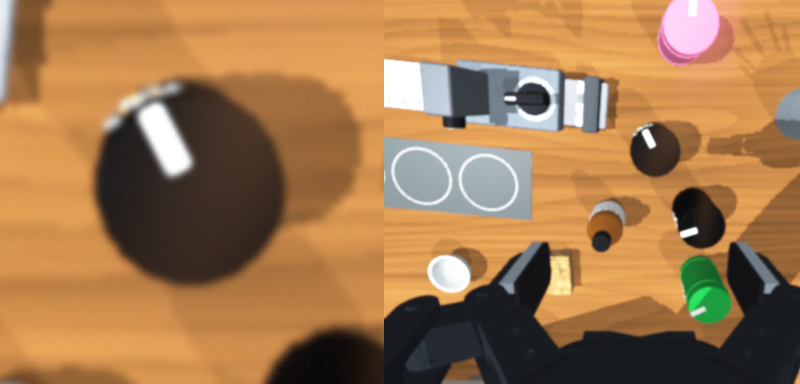

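```bash
sed -i 's/    n,lab,st,ce=/    m=cv2.morphologyEx(m,cv2.MORPH_OPEN,np.ones((9,9)))\n&/' h.py
python3 - <<'E'
from h import *
c,f,o,s=find(np.array([.5455,-.32])); print(c,f,[(p[:2],q) for p,q,_ in spots(s,"vase_a")],[(p[:2],q) for p,q,_ in spots(s,"thinner")])
assert np.hypot(*(c-[.5455,-.32]))<.012 and abs(f-.47)<.1
pickplace(c,f,2,.29)
c,f,o,s=find(np.array(RING[2])); print("A placed",c-RING[2],f-RIG); cv2.imwrite("pics/Apost.png",np.hstack([o,ortho(s,RING[2],.06,0,.5),ortho(s,(.48,-.36),.12,.09,1)]))
print(arm.read_time_s())
E
```

```text
[ 0.5471 -0.3186] 0.4613257129954813 [(array([ 0.6834, -0.3546]), 0.97), (array([ 0.4497, -0.3769]), 0.96), (array([ 0.3391, -0.4018]), 0.84), (array([ 0.543 , -0.3214]), 0.55)] [(array([ 0.4336, -0.2493]), 0.58)]
grip 0.6978821474166077 32.81240522861481
0.6936869337841672 [ 0.0344 -0.2692 -2.097 ]
A placed [ 0.0004 -0.0001] 0.01418852840323935
44.3917
```

View pics/Apost.png

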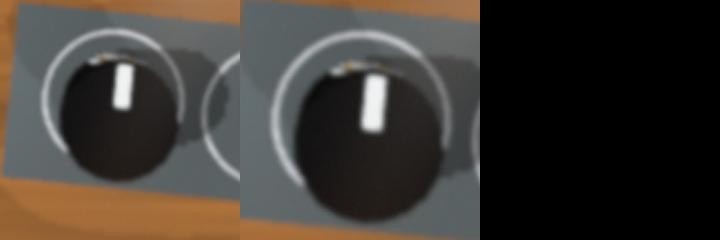

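Vase A is in ring2, with its lid centred near (120,122) and its stripe towards the rail, about 1° off. Next is vase B.

Run:
```python
from h import *
c,f,o,s=find(np.array([.4486,-.3795])); print(c,f,[(p[:2],q) for p,q,_ in spots(s,"vase_a")],[(p[:2],q) for p,q,_ in spots(s,"thinner")])
assert np.hypot(*(c-[.4486,-.3795]))<.012 and abs(f-1.89)<.1
pickplace(c,f,0,1.0)
c,f,o,s=find(np.array(RING[0])); print("B placed",c-RING[0],f-RIG)
c2,f2,o2,s2=find(np.array(RING[2])); print("A",c2-RING[2],f2-RIG)
arm.move_ptp([.50,-.14,.33],rv(0)); s=shot("wrist"); cv2.imwrite("pics/rig.png",s["image"])
print("head",[(p[:2],q) for p,q,_ in spots(s,"head",.115)],"clamp",[(p[:2],q) for p,q,_ in spots(s,"clamp_grip",.08)])
cv2.imwrite("pics/rig2.png",np.hstack([s["image"],cv2.resize(ortho(s,(.61,-.165),.06,.09,.5),(288,384))])[:, :800])
print(arm.read_time_s())
```

```text
[ 0.4486 -0.3794] 1.884573617676411 [(array([ 0.4493, -0.3759]), 0.98), (array([ 0.3346, -0.3996]), 0.94)] [(array([ 0.4325, -0.2479]), 0.61)]
grip 0.6940309014221928 31.94397211074829
0.6977747956879183 [-0.3887 -0.7154 -2.2679]
B placed [ 0.0013 -0.0008] 0.018505139363651057
A [ 0.0005 -0.0001] 0.00706358107158786
head [] clamp [(array([ 0.6091, -0.1698]), 0.57)]
75.4167
```

View pics/rig2.png

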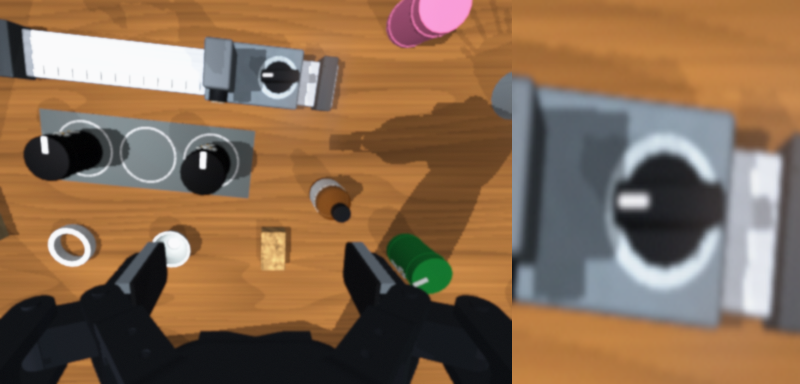

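Vase B stands in ring0 (about (207,165)). The knob bar lies along the rail at crop (667,202), i.e. (.607,-.170). I loosen it, slide the carriage by the gripped bar, and tighten it with the same grip.

```bash
cat > sweep.py <<'E'
from h import *
k=np.array([.6068,-.1696]); ry=np.array([-np.sin(RIG),np.cos(RIG)]); z=.085-arm.grip_depth; p0=np.pi/2+RIG
print(arm.ik([*k,z],rv(p0)),arm.ik([*k,z],rv(p0+1.5)))
arm.move_gripper(.4,45); arm.move_ptp([*k,.2],rv(p0)); arm.move_straight([*k,z],.08); arm.move_gripper(0.,45)
print("grip",arm.read_width(),arm.read_wrist_force())
F0=arm.read_wrist_force()
for a in np.linspace(.3,1.5,5): arm.move_ptp([*k,z],rv(p0+a)); print(round(a,2),arm.read_wrist_force(),arm.read_wrist_torque()[2])
d=.01; arm.move_straight([*(k+d*ry),z],.03); print("slide",arm.read_wrist_force()@[*ry,0],arm.read_width())
s=shot("top"); print("head",[(p[:2],q) for p,q,_ in spots(s,"head",.115)]); print(arm.read_time_s())
E
python3 sweep.py
```

```text
[-0.3751  0.4112 -0.2075  0.9521  0.      1.2987] [-0.3751  0.4112 -0.2075  0.9521  0.     -0.2013]
grip 0.1529156571186921 [-1.8483  0.5017  3.776 ]
0.3 [-1.9165  1.201   4.9802] 0.15486278816168733
0.6 [-2.1774  1.0859  5.1859] 0.12478598930221413
0.9 [-2.0991  0.8332  5.3433] 0.13103812091120048
1.2 [-2.5355  0.7361  5.8562] 0.1295962617342102
1.5 [-2.1246  0.4115  5.0816] 0.06656453329123209
slide -0.47519536115736527 0.15606786393529956
head [(array([ 0.6208, -0.0885]), 0.67)]
81.9417
```

```bash
cat > sw2.py <<'E'
from h import *
k=np.array([.6068,-.1696]); ry=np.array([-np.sin(RIG),np.cos(RIG)]); z=.085-arm.grip_depth; p0=np.pi/2+RIG
d=.20; arm.move_straight([*(k+d*ry),z],.08); f=lambda:arm.read_wrist_force()@[*ry,0]
print("f",f(),arm.read_width())
while d<.275:
    d+=.003; arm.move_straight([*(k+d*ry),z],.03); q=f(); print(round(d,3),round(q,2),end="; ")
    if q<-10:break
print(arm.read_wrist_force(),arm.read_eef_pos()[:2]-(k+d*ry),arm.read_width())
s=shot("wrist"); cv2.imwrite("pics/end.png",s["image"]); print(arm.read_time_s())
E
python3 sw2.py
```

```text
f -1.1096126215459239 0.15495485612917706
0.203 -1.35; 0.206 -0.58; 0.209 -0.28; 0.212 -1.13; 0.215 -0.34; 0.218 -1.25; 0.221 -1.28; 0.224 -1.44; 0.227 -0.79; 0.23 -0.93; 0.233 -0.61; 0.236 -1.2; 0.239 -1.04; 0.242 -1.07; 0.245 -0.69; 0.248 -3.26; 0.251 -10.26; [-3.8522 -9.914   7.8024] [-0.0008 -0.0036] 0.155105356726722
88.7667
```

View pics/end.png

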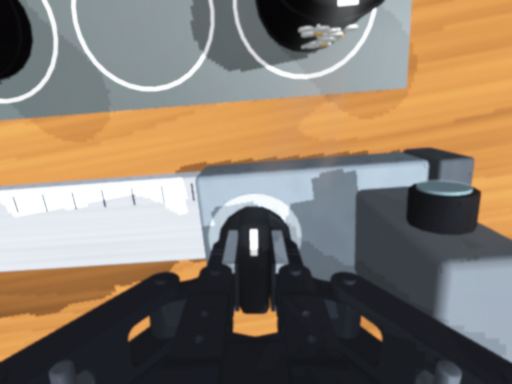

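The carriage is against the far stop: force rose at d = 0.25 and the head sits at the stop in the picture. I tighten the clamp now.

```bash
cat > sw3.py <<'E'
from h import *
k=np.array([.6068,-.1696]); ry=np.array([-np.sin(RIG),np.cos(RIG)]); z=.085-arm.grip_depth; p0=np.pi/2+RIG
e=k+.250*ry
for a in (1.2,.8,.4,.1,0,-.04):
    arm.move_ptp([*e,z],rv(p0+a)); t=arm.read_wrist_torque()[2]; print(a,round(t,3),arm.read_wrist_force(),end=";")
    if a<.1 and abs(t)>.5:break
arm.move_gripper(.4); arm.move_straight([*e,.2],.1)
arm.move_ptp([.45,.10,.36],rv(0)); s=shot("wrist"); cv2.imwrite("pics/fin.png",s["image"])
for i in(0,2):
    o,r=lid(s,np.array(RING[i])); print(i,[(q[1]-RING[i],q[2],q[3]) for q in r])
kk=e-.002*ry
t=shot("top"); cv2.imwrite("pics/fin2.png",np.hstack([s["image"],cv2.resize(ortho(s,kk,.06,.09,.5),(288,288)) if 0 else cv2.resize(t["image"],(288,216)).repeat(1,0)][:1]+[np.vstack([cv2.resize(ortho(s,kk,.06,.09,.5),(192,192)),cv2.resize(t["image"][170:270,70:170],(192,192))])]))
print(arm.read_time_s())
E
python3 sw3.py
```

```text
1.2 -0.104 [-3.305  -5.9869  8.1595];0.8 -0.131 [-3.7636 -6.0459  6.3281];0.4 -0.089 [-2.3754 -6.2323  7.2553];0.1 -0.07 [-3.8236 -5.5312  7.2746];0 -0.08 [-2.5063 -5.3717  6.6048];-0.04 0.666 [-3.3187 -6.5379  7.1556];0 [(array([ 0.019 , -0.0025]), array([-0.9945,  0.1045]), 21.384212493896484)]
2 [(array([ 0.0173, -0.0014]), array([-0.9955,  0.0952]), 22.045454025268555)]
96.8583
```

View pics/fin2.png

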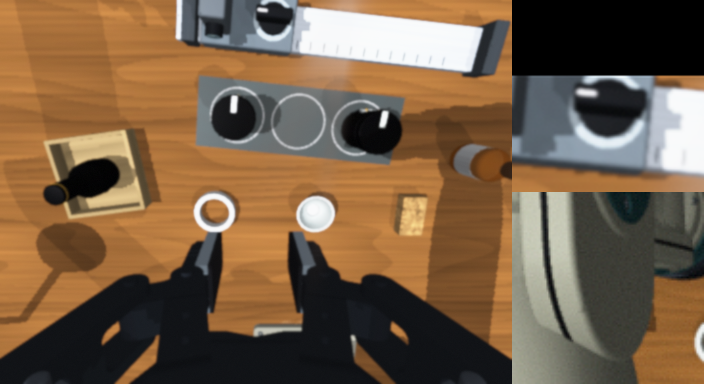

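The final picture shows the carriage at the far stop with the bar along the rail, both vases in their rings facing it, the bottle standing in the tray and the thinner upright.

```bash
python3 -c "
from plant import arm
print(arm.finish_job())"
```

```text
the job is handed in; nothing more can be done
None
```

The job is done and handed in at about 97 s: the bottle vase stands in the tray, both black vases that were on the bench stand in ring0 and ring2 within about 1° of facing the rail, the carriage is clamped tight at the far stop, and the thinner bottle was left standing.

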